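# Sweep up a broken mug

### The job

A mug has broken on the wedging board. With your fingertips, sweep its three broken pieces (the curved piece of wall, the piece of the bottom and the C-shaped handle) along the board and off its edge into the scrap tray that stands against it, sliding them without picking any of them up. Leave the whole mug, the lid, the tools and everything else where they are.

Things in the scene. Friction and masses are not known exactly. Their poses are not given: they have to be found in the camera images.
- board_top (a point): Wedging board: a heavy fixed slab 360 mm (its x) by 460 mm (its y), 50 mm high, smooth grey top in a flush hardwood frame, so the top is one flat face right to the sharp edges. This point is the centre of its top face; z up.
- board_edge (a point): Middle of the board's short (360 mm) edge that the scrap tray stands against, at the height of the top face, 230 mm from board_top along the board's -y; axes as board_top's.
- tray: Scrap tray: empty galvanised pan, fixed, on the table against the board's -y edge (2 mm gap), axes parallel to the board's. Outside 320 mm (x, along the edge) by 160 mm (y) by 40 mm high: its rim is 10 mm below the board's top; walls and floor 4 mm. Its middle is up to 20 mm off the edge's middle, along the edge. Origin: centre of its underside.
- wall: Broken piece 1: curved piece of mug wall in buff unglazed clay, 46 mm long (x) by 43 mm (y), 6 mm thick, lying hollow side down like a low arch 11 mm high on the board, about 30 g. Origin: its middle, at the height of its underside. Any yaw at the start; may turn over in the tray.
- base: Broken piece 2: piece of mug bottom in the same clay, 34 mm (x) by 41 mm (y), floor 8 mm thick, with a curved stub of wall up to 27 mm high along its +x side, lying flat on its floor, about 40 g. Origin: near the middle of its underside. Any yaw at the start; may turn over in the tray.
- handle: Broken piece 3: a broken-off C-shaped mug handle in the same clay, lying flat, 46 mm (x) by 57 mm (y) over all, 13 mm high, bar 12 mm thick, about 25 g. The open side of the C faces its -x. Origin: middle of the C, at the height of its underside. Any yaw at the start; may turn over in the tray.
- mug: Bystander on the board: whole mug, 76 mm across, 75 mm high, same clay, handle on its +y side. Origin: centre of the underside.
- lid: Bystander on the board: round lid 82 mm across lying on the board with its tapering pointed knob up, 55 mm high, same clay. Origin: centre of the underside.
- knife: Bystander on the board: wooden modelling knife, 12 mm wide, 7 mm high, about 155 mm long along its y (from -73 to +80 mm), lying between two of the pieces. Origin: on the underside, near its middle.
- loop: Bystander on the board: loop trimming tool, handle 12 mm square, wire loop 21 mm wide at its -y end, about 140 mm long along its y (from -62 to +78 mm), lying between two of the pieces. Origin: on the underside, near its middle.
- slip: Bystander on the table: closed clay-coloured jar, 68 mm across, 95 mm high. Origin: centre of the underside.
- bowl: Bystander on the table: white bowl, 124 mm across, 55 mm high. Origin: centre of the underside.
- rib: Bystander on the table: flat wooden rib, about 95 by 54 mm, 5 mm thick. Origin: on the underside.

How it is judged (in metres and radians):
At the end, for the whole second after the job is handed in: All three broken pieces lie in the scrap tray: their origins within its walls and below its rim (under 40 mm above the table), no faster than 0.2 m/s; mug, lid, knife, loop tool, jar, bowl and rib are each within 20 mm of where they began and not tipped (under 0.3 rad) (x of wall in the frame of tray between -0.16 and 0.16 m and y of wall in the frame of tray between -0.08 and 0.082 m and z of each of wall, base, handle in the frame of tray below 0.04 m and linear speed of each of wall, base, handle below 0.2 m/s and x of base in the frame of tray between -0.16 and 0.16 m and y of base in the frame of tray between -0.08 and 0.082 m and x of handle in the frame of tray between -0.16 and 0.16 m and y of handle in the frame of tray between -0.08 and 0.082 m and distance of each of mug, lid, knife, loop, slip, bowl, rib from where it was at the start of the episode below 0.02 m and angle between each of mug, lid, knife, loop, slip, bowl, rib's own z axis and vertical below 0.3 rad); the robot touches nothing.
It fails at once if a broken piece is lifted off the board (its underside's middle over 20 mm above the board's top) (z of any of wall, base, handle in the frame of board_top above 0.02 m).
It fails at once if the whole mug or the lid is pushed more than 20 mm from its place or tipped (distance of any of mug, lid from where it was at the start of the episode above 0.02 m or angle between any of mug, lid's own z axis and vertical above 0.3 rad).
It fails at once if the modelling knife or the loop tool is pushed more than 20 mm from its place or tipped (distance of any of knife, loop from where it was at the start of the episode above 0.02 m or angle between any of knife, loop's own z axis and vertical above 0.3 rad).
It fails at once if the slip jar, the bowl or the rib is pushed more than 20 mm from its place or tipped (distance of any of slip, bowl, rib from where it was at the start of the episode above 0.02 m or angle between any of slip, bowl, rib's own z axis and vertical above 0.3 rad).
It also fails if it takes over 64 s, if anything falls off the work surface, if the arm or the gripper's body presses on something with over 40 N, if the wrist force passes 120 N, or if a joint passes its speed limit or range.

### The arm

A 7-joint arm with a two-finger parallel gripper is mounted at the origin on the work surface. World frame = base frame: x ahead of the robot, y to its left, z up, the work surface at z = 0. Lengths are in mm, angles in rad, forces in N, time in s.
With the tool pointing down it reaches from about 400 to 900 mm from the base axis. Payload 5.6 kg.
Tool frame: the origin (TCP) lies midway between the tips of the shut fingers; the grasp point (between the pads) lies 19 mm behind it; z points along the fingers, y is the line along which they close (so a half turn about z gives the same grasp; the last joint's range is limited). The gripper opens to 92 mm and grips with 3 to 60 N. Pads are 20 mm wide; open, the fingers measure 128 mm over their backs; the gripper's body (75 mm by 189 mm) begins 69 mm behind the grasp point.
Start: joints at [1.165, 0.468, -0.012, 1.603, 0.006, 1.071, -0.056], TCP at [230.64, -607.712, 214.592] pointing down, gripper open.
Joint ranges: [-2.53, 2.53], [-0.31, 2.02], [-1.57, 1.55], [0.28, 2.44], [-1.29, 4.43], [0.15, 1.84], [-2.92, 2.92]. Speed limits (rad/s): [2.57, 2.57, 3.14, 3.14, 3.14, 3.14, 3.14].

### API

Orientations are given as a rotation vector (axis times angle).
In Python, from cell import robot, grip, kin, viewer gives the robot as it stands. Calls block until the motion is done:
- robot.movep(position, orientation): joint-space move of the TCP to a pose.
- robot.servo_line(position, feed=150, rotation=None): straight line of the TCP; rotation=None keeps the orientation; feed is the mean speed in mm/s.
- robot.goto_joints(angles): joint-space move.
- grip(opening, newtons=None): opening from 0.0 (shut) to 1.0 (fully open); newtons is the grip in N (None keeps the last); returns when the fingers have stopped.
- robot.hold(seconds).
- kin.ik(position, orientation): joint angles nearest the present ones, or None.
- robot.observe(): the state.
- viewer.read_camera(name): name is "scene" or "top" or "wrist"; returns the picture (384x512x3 uint8, red, green, blue); there is no depth.
- viewer.camera_info(name): a dict with "camera_matrix" (3x3 intrinsics, pixels), "R" (3x3) and "t" (3): a world point X has camera coordinates R X + t. Camera axes: x right, y down, z forward; pixel columns grow to the right and rows downward; lengths in mm; the calibration is good to about 2 mm. A picture is of the moment at which its call begins: read the wrist's pose just before it. camera_info takes no time and is no camera call; for the wrist camera it gives the pose at the moment of the call.
A pose or a line that the arm cannot do raises robot.IKError and nothing moves.
- robot.job_done(): hands the job in; it is judged then, once.
Trained networks look in the newest picture that a camera, given by its name, has taken for a name from the list of things; names that differ only in an ending like _2 or _b are one class to them, and where a whole thing is asked for, a point or a joint stands for the part that bears it (a point fixed in the world has none). Each returns a list of dicts, best first, with "confidence" (0 to 1); they miss things now and then, are a little off and sometimes report something else, mostly with a low value. They report only what shows in the picture. A call takes as long as a camera call.
- viewer.silhouettes(name, camera): "mask" (384x512 bool, what is visible of it).
- viewer.pinpoint(name, camera): "at" ([x, y, z] in mm, in the coordinates of the camera as it stood for that picture, good to about 4 mm: a listed point, or the origin of a listed thing).
The state is a dict: "t": time; "joints": joint angles; "joint_velocities": joint speeds; "joint_torque": joint torques, N m; "tcp_pos": TCP position; "tcp_rot": TCP orientation; "contact_force": force on the tool from outside, world axes, zero at the start; "wrist_torque": the same for the moment, N m; "grip_width": opening from 0.0 (shut) to 1.0 (fully open); "grip_force": force on a finger pad.
Only numpy, scipy, OpenCV 4.12 (cv2) and the standard library are available. Lean on these libraries where they do the work, as an engineer would, in place of code of your own. Each camera call takes 0.05 s, during which the arm holds its last target. There are 200 camera calls.

## Working session

There is one attempt and no reset: what is moved stays moved. The work goes in short steps, each a Python script; the robot and the scene stay as the last script left them, time stands still between calls to the robot, and variables do not carry over. Pictures are saved under pics/ and viewed, at most 10 in all, crops included, and the job is handed in when it is done.

```bash
mkdir -p pics; ls; cat > h.py <<'E'
import numpy as np, cv2
from cell import robot, grip, kin, viewer
def cam(n):
    i=viewer.camera_info(n); return np.array(i["camera_matrix"]),np.array(i["R"]),np.array(i["t"])
def world(p,n):
    K,R,t=cam(n); return R.T@(np.array(p)-t)
def pix(X,n):
    K,R,t=cam(n); q=K@(R@np.array(X,float)+t); return q[:2]/q[2]
def ray(uv,z,n):
    K,R,t=cam(n); c=-R.T@t; d=R.T@np.linalg.inv(K)@np.array([uv[0],uv[1],1.]); return c+d*(z-c[2])/d[2]
def snap(n,f):
    im=viewer.read_camera(n); cv2.imwrite(f"pics/{f}.png",cv2.resize(im[:,:,::-1],(800,600))); return im
E
python3 - <<'E'
from h import *
np.set_printoptions(precision=1,suppress=True)
print(robot.observe())
for c in ("top","scene"):
    snap(c,c+"0")
    for n in "board_top board_edge tray wall base handle mug lid knife loop slip bowl rib".split():
        for d in viewer.pinpoint(n,c)[:2]: 
            w=world(d["at"],c); print(c,n,round(d["confidence"],2),w,pix(w,c)*800/512)
print(robot.observe()["t"])
E
```

```text
pics
{'t': 0.0, 'joints': array([ 1.2,  0.5, -0. ,  1.6,  0. ,  1.1, -0.1]), 'joint_velocities': array([-0.,  0.,  0.,  0., -0.,  0., -0.]), 'joint_torque': array([ -0. , -52.1,  -0. , -24.4,  -0.1,   0. ,   0. ]), 'tcp_pos': array([ 230.4, -607.2,  213.6]), 'tcp_rot': array([-3.1, -0.6,  0. ]), 'contact_force': array([-0.1, -0.3, -0.3]), 'wrist_torque': array([-0. ,  0.1, -0. ]), 'grip_force': 0.0, 'grip_width': 0.9952802646945846}
top board_top 0.65 [440.5 464.5  -1.7] [180.1 349.7]
top board_top 0.41 [613.3  41.8  49.7] [359.8 274.1]
top board_edge 0.81 [ 534.7 -211.8   50.2] [471.5 308.7]
top board_edge 0.58 [662.   -8.1  54.4] [381.7 252.5]
top tray 0.58 [ 522.7 -288.     2.1] [502.2 314.9]
top wall 0.43 [661.4  -9.6  53.9] [382.3 252.9]
top base 0.44 [434.3 -66.7  49.8] [407.4 353. ]
top handle 0.4 [546.6   5.9  51.4] [375.4 303.3]
top mug 0.97 [638.7 170.9  48.9] [303.2 263. ]
top lid 0.62 [499.6 184.6  51.2] [296.6 323.9]
top knife 0.66 [613.6  46.8  47.9] [357.6 274. ]
top loop 0.68 [499.9  41.3  50.8] [359.7 323.9]
top loop 0.66 [438.1 463.7  -0. ] [180.3 350.7]
top slip 0.
[... 558 characters left out ...]
ase 0.43 [435.3 -61.1  46.8] [379.7 254.6]
scene handle 0.63 [434.4 -58.1  47.4] [381.1 254.2]
scene handle 0.56 [553.1  10.4  49.2] [411.1 293.7]
scene mug 0.85 [641.6 174.5  52.3] [495.8 327.8]
scene lid 0.77 [502.2 183.7  52.7] [497.6 277.6]
scene lid 0.22 [607.6 455.3  -1.1] [637.1 338.6]
scene knife 0.5 [611.   46.2  51.7] [428.2 314.2]
scene knife 0.19 [435.5 -60.4  47.7] [380.  254.4]
scene loop 0.5 [499.9  46.4  51.7] [429.8 275.1]
scene slip 0.72 [438.1 466.6  -0.9] [628.2 279.6]
scene bowl 0.87 [605.6 450.4   1.1] [634.6 337. ]
scene bowl 0.7 [ 519.6 -286.3    1.3] [269.8 294.5]
scene rib 0.69 [611.3  46.1  49.6] [428.2 315.1]
scene rib 0.49 [ 411.9 -527.8   -0.9] [170.9 257.9]
1.4
```

View pics/top0.png

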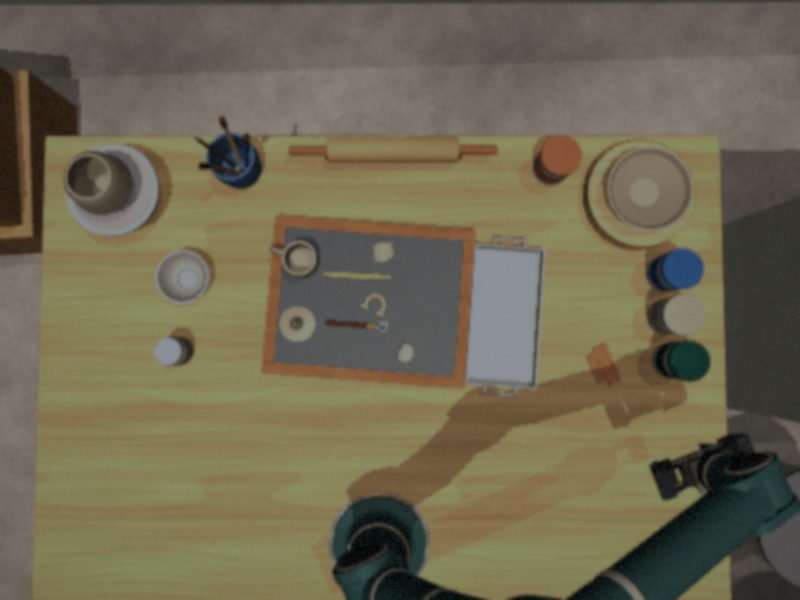

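```bash
python3 - <<'E'
from h import *
# rectified top view of board plane z=50: x up 380..760, y left 260..-400 ; 1.2 px/mm
im=cv2.imread("pics/top0.png"); 
s=1.3
src=np.float32([pix([x,y,50],"top")*800/512+[.28,.28] for x,y in[(760,280),(760,-260),(360,-260),(360,280)]])
dst=np.float32([[0,0],[540*s,0],[540*s,400*s],[0,400*s]])
o=cv2.warpPerspective(im,cv2.getPerspectiveTransform(src,dst),(int(540*s),int(400*s)),flags=cv2.INTER_CUBIC)
for x in range(400,760,50): cv2.putText(o,str(x),(0,int((760-x)*s)),0,.35,(0,0,255)); cv2.line(o,(0,int((760-x)*s)),(int(540*s),int((760-x)*s)),(0,0,255) if x%100==0 else (0,160,0),1)
for y in range(-250,280,50): cv2.putText(o,str(y),(int((280-y)*s),10),0,.35,(255,0,0)); cv2.line(o,(int((280-y)*s),0),(int((280-y)*s),520),(255,0,0),1)
cv2.imwrite("pics/rect.png",o)
E
```

```text
(no output)
```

View pics/rect.png

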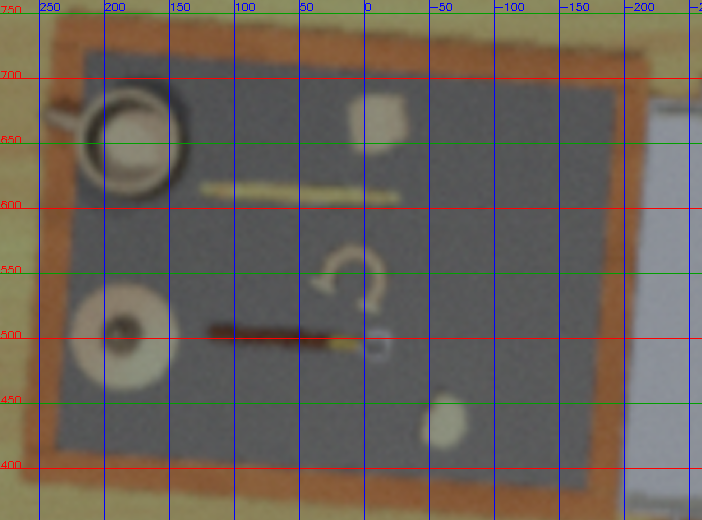

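The top view shows the wall piece at about (383,252), the handle at (374,303) and the base at (405,352). The knife and loop lie between them, and the tray is on the right. The rectified view gives wall ≈(665,-10), handle ≈(548,8) and base ≈(437,-62), which agrees with the networks. The board is yawed about −0.08 rad. I'll push each piece with both fingertips side by side, starting with the wall.

```bash
cat >> h.py <<'E'
from scipy.spatial.transform import Rotation as Ro
B=np.array([551.5,20.]); a=-0.08
ex=np.array([np.cos(a),np.sin(a)]); ey=np.array([-np.sin(a),np.cos(a)])
def b2w(b): return B+b[0]*ex+b[1]*ey
def w2b(w): w=np.array(w[:2])-B; return np.array([w@ex,w@ey])
def rot():
    best=None
    for s in(1,-1):
        y=s*np.r_[ex,0]; z=np.array([0,0,-1.]); R=Ro.from_matrix(np.c_[np.cross(y,z),y,z]).as_rotvec()
        q=kin.ik([560,0,150],R)
        if q is not None and (best is None or abs(q[6])<abs(best[1][6])): best=(R,q)
    return best[0]
def line(b,z,feed): robot.servo_line([*b2w(b),z],feed=feed)
E
python3 - <<'E'
from h import *
np.set_printoptions(precision=2,suppress=True)
for w in [(665,-10),(548,8),(437,-62),(520,-286),(610,46),(500,44),(495,-10),(640,172),(500,184)]: print(w,w2b(w))
R=rot(); print(R)
for b in [(116,40),(90,-250),(0,90),(-110,-20),(-110,-260)]:
    for z in (53.5,160): print(b,z,kin.ik([*b2w(b),z],R))
p=robot.observe()["tcp_pos"]; robot.servo_line([p[0],p[1],300],feed=200)
robot.movep([*b2w((0,-100)),330],R)
print(robot.observe()["t"],robot.observe()["tcp_pos"]); print(robot.observe()["contact_force"])
im=snap("wrist","w0")
for n in "board_top board_edge tray wall base handle knife loop".split():
    for d in viewer.pinpoint(n,"wrist")[:1]: w=world(d["at"],"wrist"); print(n,round(d["confidence"],2),w,w2b(w))
E
```

```text
(665, -10) [115.53 -20.83]
(548, 8) [ -2.53 -12.24]
(437, -62) [-107.58  -90.89]
(520, -286) [  -6.95 -307.54]
(610, 46) [56.24 30.59]
(500, 44) [-53.25  19.81]
(495, -10) [-53.92 -34.42]
(640, 172) [ 76.07 158.59]
(500, 184) [-64.44 159.36]
[2.31 2.13 0.  ]
(116, 40) 53.5 [ 0.25  0.77 -0.55  1.62  0.48  0.89 -0.56]
(116, 40) 160 [ 0.31  0.66 -0.65  1.56  0.44  1.07 -0.53]
(90, -250) 53.5 [ 0.56  0.71 -0.35  1.65  0.3   0.84  0.  ]
(90, -250) 160 [ 0.59  0.59 -0.39  1.59  0.25  1.02  0.04]
(0, 90) 53.5 [ 0.19  0.64 -0.58  1.88  0.49  0.77 -0.74]
(0, 90) 160 [ 0.3   0.51 -0.72  1.82  0.4   0.97 -0.67]
(-110, -20) 53.5 [ 0.4   0.46 -0.58  2.18  0.44  0.61 -0.58]
(-110, -20) 160 [ 0.52  0.27 -0.69  2.11  0.23  0.83 -0.39]
(-110, -260) 53.5 [ 0.75  0.47 -0.38  2.1   0.3   0.62  0.08]
(-110, -260) 160 [ 0.81  0.29 -0.44  2.04  0.16  0.84  0.2 ]
4.175 [543.44 -81.25 329.75]
[ 0.41 -0.16 -0.23]
board_top 0.77 [550.92  21.62  49.64] [-0.71  1.57]
board_edge 0.73 [ 534.68 -207.78   47.6 ] [   1.43 -228.4 ]
tray 0.91 [ 517.05 -288.59    0.85] [  -9.68 -310.36]
wall 0.73 [665.23  -6.67  51.8 ] [115.49 -17.49]
base 0.84 [436.25 -65.41  47.4 ] [-108.05  -94.35]
handle 0.94 [549.25   6.14  52.43] [ -1.13 -14.  ]
knife 0.59 [609.51  43.29  51.06] [55.96 27.85]
loop 0.6 [496.26  44.93  48.53] [-57.05  20.43]
```

View pics/w0.png

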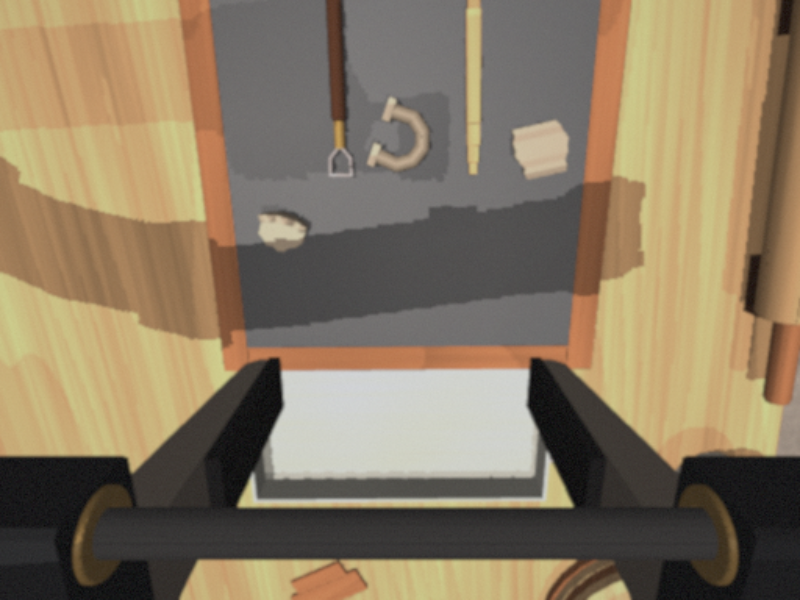

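The wrist view shows a clear corridor for each piece: wall at (541,150), handle C at (400,137) opening to the loop side, base at (282,230). The tray lies below the edge at row 365. The estimates agree within 4 mm, so I'm sweeping the wall piece first.

```bash
cat >> h.py <<'E'
Z=53.5
def sweep(x0,y0,x1,opening,ymid=-165):
    R=rot(); grip(opening)
    robot.movep([*b2w((x0,y0)),160],R)
    line((x0,y0),Z,150); 
    o=robot.observe(); print("down",o["tcp_pos"],w2b(o["tcp_pos"]),o["contact_force"],o["t"])
    xm=x0+(x1-x0)*(ymid-y0)/(-225-y0)
    line((xm,ymid),Z,80); print("mid",robot.observe()["contact_force"],w2b(robot.observe()["tcp_pos"]))
def finish(x1,yend=-258):
    line((x1,yend),Z,70); robot.hold(.3); print("end",robot.observe()["contact_force"])
    line((x1,yend),160,200)
def look(f,names="wall base handle knife loop mug lid"):
    snap("top","t"+f)
    for n in names.split():
        for d in viewer.pinpoint(n,"top")[:2]: w=world(d["at"],"top"); print(n,round(d["confidence"],2),w2b(w),round(w[2]))
E
python3 - <<'E'
from h import *
np.set_printoptions(precision=1,suppress=True)
sweep(115,32,95,.24); look("1","wall knife"); snap("wrist","w1"); print(robot.observe()["t"])
E
```

```text
down [669.5  42.8  54.7] [115.8  32.1] [-1.   0.6  0.8] 7.55
mid [-0.6 -0.5  0.4] [  99.7 -164.7]
knife 0.4 [58.9 30.4] 49
10.3667
```

View pics/w1.png

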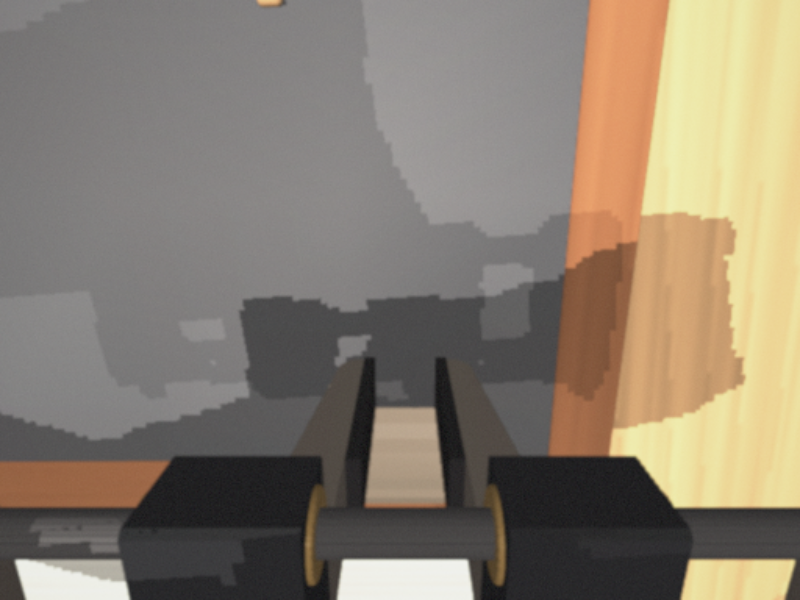

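The wall piece is squarely ahead of the fingers at (405,450). I'll finish it, then start on the handle.

```bash
python3 - <<'E'
from h import *
np.set_printoptions(precision=1,suppress=True)
finish(95); 
sweep(0,36,-2,.24); look("2","wall knife loop handle"); snap("wrist","w2"); print(robot.observe()["t"])
E
```

```text
end [-0.  -0.3 -0.1]
down [555.1  56.   54.1] [ 0.7 36.2] [0.5 0.  0.5] 15.0917
mid [-1.1  0.7 -0.6] [  -1.5 -164.7]
wall 0.54 [  89.1 -263.8] 18
knife 0.64 [60.4 25.8] 51
loop 0.5 [-56.2  15.4] 47
18.0583
```

View pics/w2.png

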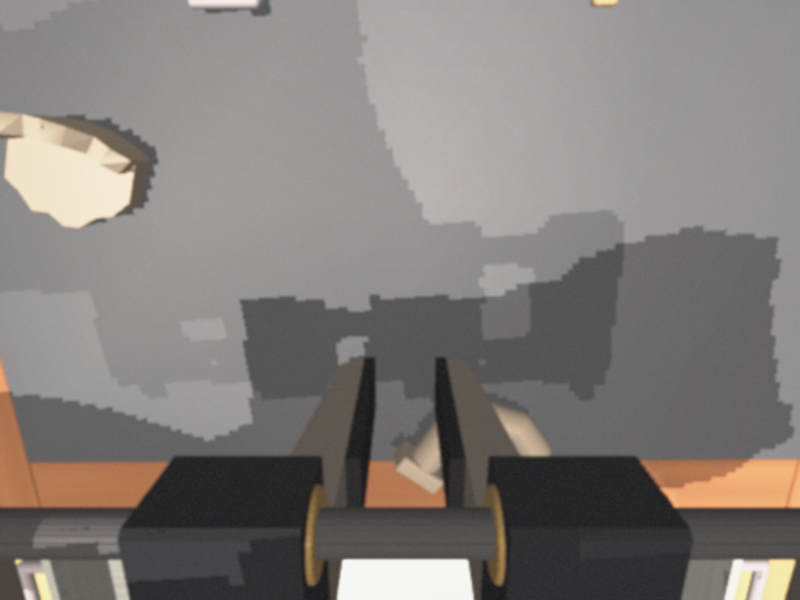

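The wall piece is in the tray. The handle has rotated and drifted toward +x, around (475,440) off the right finger. I'll back off and locate it again.

```bash
python3 - <<'E'
from h import *
np.set_printoptions(precision=1,suppress=True)
line((-2,-135),Z,100); line((0,-120),200,200)
snap("wrist","w3")
for c in("wrist",):
  for n in ("handle","wall","base"):
    for d in viewer.pinpoint(n,c)[:2]: w=world(d["at"],c); print(n,d["confidence"],w2b(w),w[2])
m=[d for d in viewer.silhouettes("handle","wrist")]
for d in m[:2]:
    v,u=np.nonzero(d["mask"]); P=np.array([w2b(ray((x,y),58,"wrist")) for x,y in zip(u,v)]); print(d["confidence"],len(u),P.min(0),P.max(0),P.mean(0))
print(robot.observe()["t"])
E
```

```text
handle 0.64 [  34.2 -196.3] 50.95745220365103
wall 0.88 [  91.3 -266.2] 17.190438489799586
base 0.79 [-109.9  -93.6] 49.86207867560583
0.62 452 [  -5.1 -210.3] [  52.7 -171.6] [  13.  -191.1]
19.6417
```

View pics/w3.png

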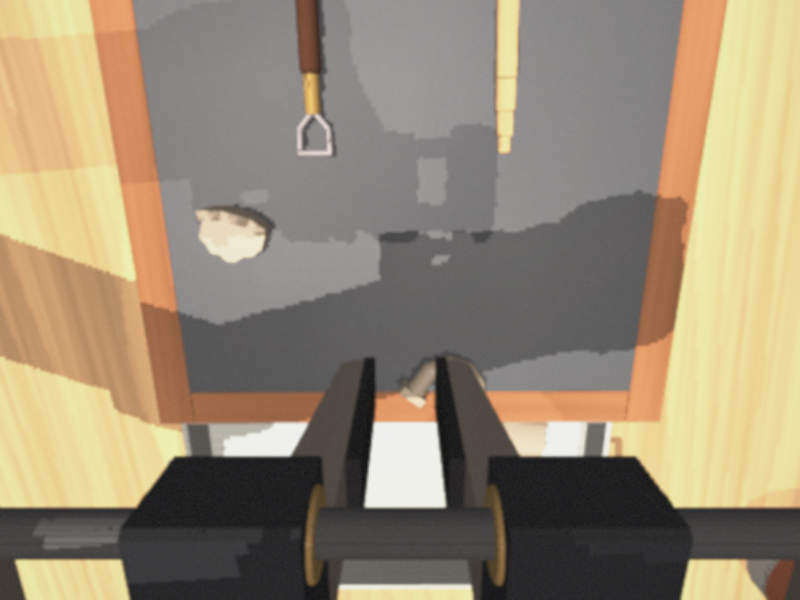

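The handle now lies with its curved back to +y, spanning board x ≈ -5 to 54 with its top at about y -168. I'll push it centred at x≈25 with the fingers wider so that the curve nestles between them, then do the base.

```bash
python3 - <<'E'
from h import *
np.set_printoptions(precision=1,suppress=True)
grip(.33); line((25,-138),120,150); line((25,-138),Z,150)
finish(25,-262)
sweep(-109,-45,-107,.18)
finish(-107,-258)
line((0,-60),250,300)
snap("wrist","w4")
for n in ("handle","wall","base","knife","loop"):
    for d in viewer.pinpoint(n,"wrist")[:2]: w=world(d["at"],"wrist"); print(n,d["confidence"],w2b(w),w[2])
print(robot.observe()["t"])
E
```

```text
end [-0.4 -0.1 14.4]
down [439.9 -16.1  53.9] [-108.4  -44.9] [ 0.3 -0.4  0.2] 26.4583
mid [-0.3  0.1  0.3] [-107.6 -164.6]
end [-0.5  0.9  0.4]
knife 0.86 [56.2 26.4] 53.039322040855694
loop 0.74 [-54.   17.9] 49.560696948654346
31.825
```

View pics/w4.png

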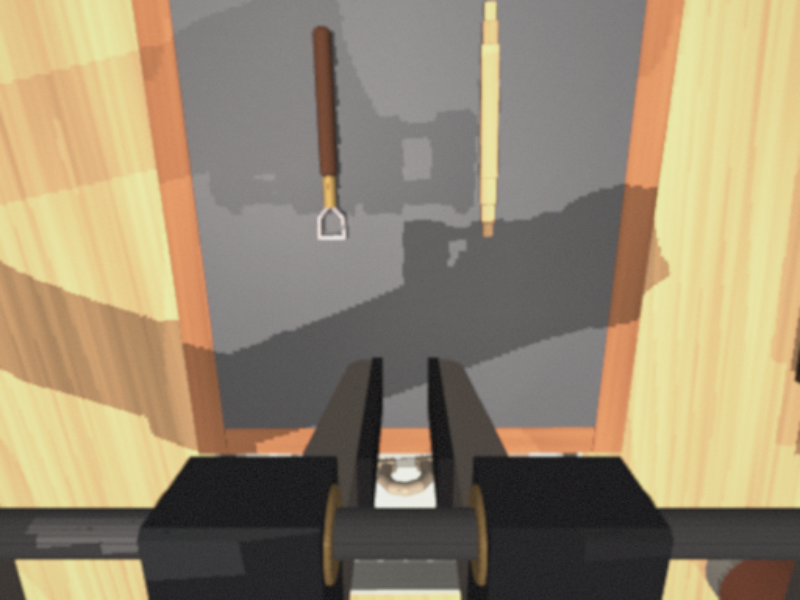

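The board is clear and the handle shows in the tray at (405,475). Next I'll check all three from higher up.

```bash
python3 - <<'E'
from h import *
np.set_printoptions(precision=1,suppress=True)
line((0,-130),340,300); grip(1.0)
robot.hold(.5)
snap("wrist","w5")
for c in("wrist","top","scene"):
  if c!="wrist": viewer.read_camera(c)
  for n in ("tray","handle","wall","base","mug","lid","knife","loop"):
    for d in viewer.pinpoint(n,c)[:1]: w=world(d["at"],c); print(c,n,round(d["confidence"],2),w2b(w),w[2])
print(robot.observe()["t"])
E
```

```text
wrist tray 0.75 [  -9.1 -311.2] 1.4230387726237266
wrist handle 0.91 [   0.4 -262. ] 27.56631782641249
wrist wall 0.94 [  89.3 -264.6] 17.927800642793272
wrist base 0.77 [-111.7 -274.7] 17.923706096425658
wrist knife 0.85 [57.9 27.8] 49.764593657409726
wrist loop 0.58 [-56.3  18.6] 47.121777714458084
top tray 0.55 [  -4.5 -308.3] 2.204333263528301
top handle 0.41 [  -3.6 -261.4] 28.31868201169901
top wall 0.48 [  87.4 -264.1] 18.16646544125575
top base 0.61 [-111.9 -273.2] 16.9865959727964
top mug 0.87 [ 76.2 159.4] 52.655428455463664
top lid 0.8 [-63.2 157.1] 50.42537711379999
top knife 0.59 [62.1 30.2] 49.49583772494063
top loop 0.4 [-54.   15.7] 47.58749456543346
scene tray 0.89 [  -6.  -307.1] 0.6101246513858218
scene handle 0.62 [  -0.5 -256.9] 26.526636178291096
scene wall 0.47 [  91.8 -263. ] 20.246632666275516
scene base 0.42 [-109.5 -271.7] 12.828311324726132
scene mug 0.76 [ 76.3 160.4] 52.16467414115739
scene lid 0.68 [-65.1 156.4] 49.92136856156696
scene knife 0.54 [59.6 29.9] 51.6664557133699
scene loop 0.56 [-51.   21.7] 51.91010619336063
35.3833
```

View pics/w5.png

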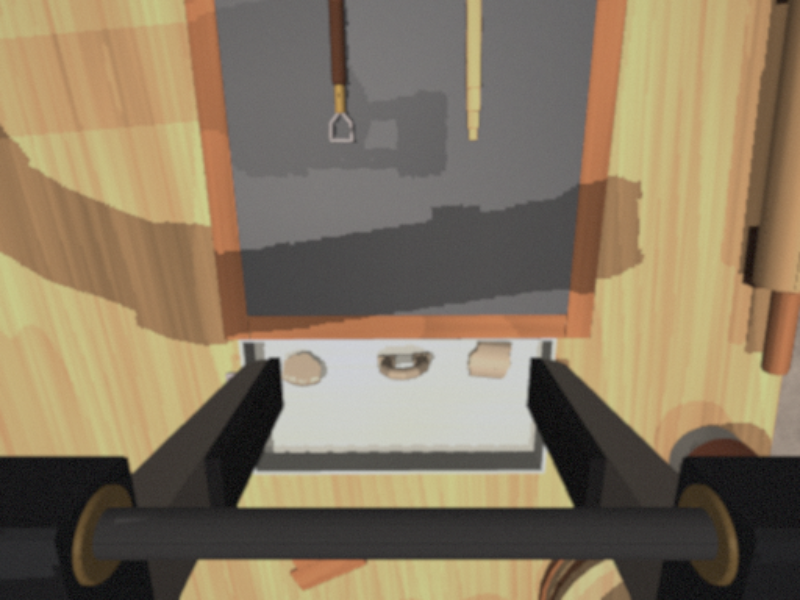

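All three pieces lie in the tray: base (303,368), handle leaning at (404,365) with its origin at z≈27 mm, and wall (490,360). The bystanders I re-checked are where they started.

```bash
python3 -c "
from cell import robot
print(robot.job_done())"
```

```text
the job is handed in; nothing more can be done
None
```

I swept all three broken pieces into the scrap tray and handed the job in at about 35 s; the handle leans there with its origin at about 27 mm (limit 40), the mug, lid, knife and loop tool measured in place, and I didn't re-measure the jar, bowl and rib, which the arm never went near.

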